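Slide the big tape roll out of the huddle and home into its cradle

ROBOT

A 6-joint arm with a two-finger parallel gripper is mounted at the origin on a cart in front of the work surface, level with it; the furniture and walls round the work are solid. World frame = base frame: x ahead of the robot, y to its left, z up, the work surface at z = 0. Lengths are in m, angles in rad, forces in N, time in s.
With the tool pointing down it reaches from about 0.4 to 0.925 m from the base axis. Payload 3.4 kg.
Tool frame: the origin (TCP) lies between the finger pads; the fingertips stand r.tcp_to_tips ahead of it and the grasp point (between the pads) is the TCP (r.tcp_to_tips is the distance from the TCP to the fingertips, in m); z points along the fingers, y is the line along which they close (so a half turn about z gives the same grasp; the last joint's range is limited). The gripper opens to 85 mm and grips with 20 to 120 N. Pads are 22 mm wide; open, the fingers measure 114 mm over their backs; the gripper's body (76 mm by 85 mm) begins 54 mm behind the grasp point. The pads swing forward as they close: fully open they stand 13 mm farther back than shut.
Start: joints at [1.141, 0.307, 1.506, -0, 1.328, -0.073], TCP at [0.201, 0.539, 0.25] pointing down, gripper open.
Joint ranges: [-3.12, 3.12], [-1.05, 2.28], [0.14, 2.33], [-1.42, 4.57], [0.1, 2.73], [-2.68, 2.68]. Speed limits (rad/s): [2.57, 2.57, 3.14, 3.14, 3.14, 3.14].

INTERFACE

Orientations are given as a unit quaternion [x, y, z, w].
In Python, from workcell import r gives the robot as it stands.
- The arm moves only by the tool play_rows, never from a script. Its argument "plan" is text: rows parted by semicolons, each of 5 numbers parted by spaces: the closure in counts, from 0 (fully open) to 255 (shut), then the shift along the tool's x, y, z each as a share of 0.3 m, from -1 to 1, then the turn about the tool's z as a share of 90 degrees, from -1 to 1. A call has 1 to 12 rows; each row is the pose to reach, as a shift and turn from the pose commanded when the call began, along the tool's axes at that moment; what a row does not reach only later rows make up. A row lasts 1/12 s, in which the tool goes at most 41.7 mm and 7.16 degrees, less where a joint would pass 70% of its speed; a pose out of reach is approached as far as the arm can. A call with a number of a shift or a turn outside -1 to 1 is refused whole. A call with a gripper value outside its range is refused whole. The fingers move at their own pace and stop on an object; "force" is the grip in N (left out, the last holds). Time passes only in rows, so rows that repeat a pose let the fingers close. It gives the time, the measured TCP pose, the force, the opening and the grip force at its end, in the units of the state.
- r.state(): the state, without advancing time (a new reading comes with each control period).
- r.get_image(name): name is "side" or "top" or "wrist"; returns (picture, depth): 420x560x3 uint8, red, green, blue; 420x560 float32, m along the optical axis (not along the pixel's ray), 0 where there is no reading.
- r.get_calibration(name): a dict with "intrinsics" (3x3 intrinsics, pixels), "R" (3x3) and "t" (3): a world point X has camera coordinates R X + t; the wrist camera has in their place "mount" (4x4, takes a point from camera to tool coordinates, whose origin is the TCP and whose axes are the flange's). Camera axes: x right, y down, z forward; pixel columns grow to the right and rows downward; lengths in m; the calibration is good to about 2 mm. A picture is of the moment at which its call begins: read the wrist's pose just before it. get_calibration takes no time and is no camera call.
- r.close_job(): hands the job in; it is judged then, once.
The state is a dict: "clock": time; "joint_positions": joint angles; "joint_velocities": joint speeds; "effort": joint torques, N m; "ee_pos": TCP position; "ee_rot": TCP orientation; "contact_force": force on the tool from outside, world axes, zero at the start; "moment": the same for the moment, N m; "opening": finger opening in m; "gripper_force": force on a finger pad.
Only numpy, scipy, OpenCV 4.12 (cv2) and the standard library are available. Lean on these libraries where they do the work, as an engineer would, in place of code of your own. Each camera call takes 0.05 s, during which the arm holds its last target. There are 200 camera calls.

TASK

Slide the largest tape roll clear of the roll and tins that touch it, without shifting those. Then slide it along the desk into the open mouth of the tape cradle and press it gently home against the sprung brake shoe hidden under the hood, with about 6 N and never hard enough to jam the shoe, and leave it lying flat in there. Never lift it, and leave everything else alone.

Things in the scene. Friction and masses are not known exactly. Their poses are not given: they have to be found in the camera images.
- masking_roll: The largest roll: plain tan, lying flat, a solid disc 105 mm across, 24 mm high, about 0.12 kg, too wide to grip. Origin: centre of its underside. It touches the clear roll and tin_a on opposite sides, both set slightly back; it comes free if pushed towards the cradle square to the line joining those two, to within 8 degrees. The space behind it, on the side away from the cradle, is free.
- clear_roll: Smaller plain tan tape roll lying flat, 92 mm in diameter, 19 mm high, touching the large roll; must stay put. Origin: centre of its underside.
- tin_a: Flat round tin 62 mm in diameter, 22 mm high, touching the large roll on the side opposite the clear roll; must stay put. Origin: centre of its underside.
- tin_b: Identical flat tin 62 mm in diameter, 22 mm high, touching tin_a only; must stay put. Origin: centre of its underside.
- cradle: Tape cradle fixed to the desk: two grey rails 29 mm high, 14 mm thick, along its x axis from x = 0 to 145 mm, with a channel 111 mm wide between them, no floor (the roll slides on the desk), closed at the far end. Origin: on the desk, middle of the channel's open end; x points into the channel, y across it, z up.
- cradle_mouth (a point): Middle of the cradle's flared mouth on the desk, 31 mm before the cradle's origin along its -x, same axes. Two lips 22 mm high flare outward here to an opening about 147 mm wide and narrow to the 111 mm channel, guiding the roll in.
- cradle_hood (a point): Top of the black clamp knob on the hood, at cradle x = 112 mm, 42 mm up. The hood, 29 to 32 mm above the desk, covers x = 62 to 145 mm; the roll slides under it to a flat brake shoe set differently each time, not measured: the roll meets it with its centre at x = 25 to 55 mm. Feel for it. The shoe yields from 3 N, 0.5 N more per mm, jams after 12 mm at 9 N, and springs back when let go.
- tape_measure: Tape measure, 66 x 66 x 32 mm, bystander near the front edge of the desk. Origin: centre of its underside.
- pink_spool: Upright ribbon spool, 54 mm in diameter, 64 mm high, bystander beyond the cradle. Origin: centre of its underside.
- gift_box: Small gift box 70 x 71 x 57 mm, bystander at the left. Origin: centre of its underside.
- balloon_weight: Foil-wrapped balloon weight like a tied pouch, 64 mm wide, 72 mm high, bystander at the back. Origin: centre of its underside.
- jar: Screw-lid jar 63 mm in diameter, 92 mm high, bystander at the back. Origin: centre of its underside.
Mind the look-alikes: they are no part of the job. Leave any green look-alike of the tin_a alone.

How it is judged:
By the outcome, as a careful person would: the job done as asked, in the order asked, and still so for the second after the job is handed in, with the robot touching nothing.
It also fails if it takes over 51 s, if anything falls off the work surface, if the arm or the gripper's body presses on something with over 40 N, if the wrist force passes 120 N, or if a joint passes its speed limit or range.

## Working session

There is one attempt and no reset: what is moved stays moved. The work goes in short steps, Python scripts to look and compute and a tool call to move; the robot and the scene stay as the last step left them, time stands still between calls to the robot, and variables do not carry over. Pictures are saved under pics/ and viewed, at most 10 in all, crops included, and the job is handed in when it is done.

Besides the shell and the picture viewer there is one more tool, called after "Request:" by a JSON object that holds its "fn" and its "kwargs". play_rows: Moves the arm, as the interface text tells. Its arguments: {"type":"object","properties":{"plan":{"type":"string"},"force":{"type":"number"}},"required":["plan"]}

```bash
mkdir -p pics
cat > h.py <<'E'
import numpy as np, cv2
from workcell import r
def save(n,im): cv2.imwrite('pics/'+n,cv2.cvtColor(im,cv2.COLOR_RGB2BGR))
def cloud(n,d):
    c=r.get_calibration(n);K=np.array(c['intrinsics']);v,u=np.mgrid[:420,:560]
    p=np.stack([(u-K[0,2])/K[0,0]*d,(v-K[1,2])/K[1,1]*d,d],-1)
    return (p-np.array(c['t']))@np.array(c['R'])
def onplane(n,uv,z):
    c=r.get_calibration(n);K=np.array(c['intrinsics']);R=np.array(c['R']);t=np.array(c['t'])
    uv=np.atleast_2d(uv);d=np.c_[uv,np.ones(len(uv))]@np.linalg.inv(K).T@R;o=-R.T@t
    return o+d*((z-o[2])/d[:,2])[:,None]
E
python3 - <<'E'
from h import *
s=r.state();print(s['clock'],s['ee_pos'],s['ee_rot'],s['contact_force'],r.tcp_to_tips)
for n in('top','side'):
    im,d=r.get_image(n);save(n+'0.png',im);np.save(n+'.npy',d);np.save(n+'i.npy',im)
    c=r.get_calibration(n);print(n,-np.array(c['R']).T@c['t'],np.round(c['R'],3).tolist(),c['intrinsics'][0])
E
```

```text
0.0 [0.20056976 0.53818346 0.24939595] [ 1.77454915e-01  9.84128416e-01 -9.75428113e-04 -2.50972313e-04] [0.37171192 0.08627987 0.39419844] 0.019
top [0.36203464 0.34860453 1.22681037] [[0.01, -1.0, 0.006], [-0.989, -0.011, -0.148], [0.148, -0.004, -0.989]] [517.92642279   0.         286.19071739]
side [ 0.23040082 -0.0922295   0.69517309] [[0.829, -0.559, -0.015], [-0.434, -0.627, -0.647], [0.352, 0.543, -0.763]] [398.50297446   0.         274.59604359]
```

View pics/top0.png

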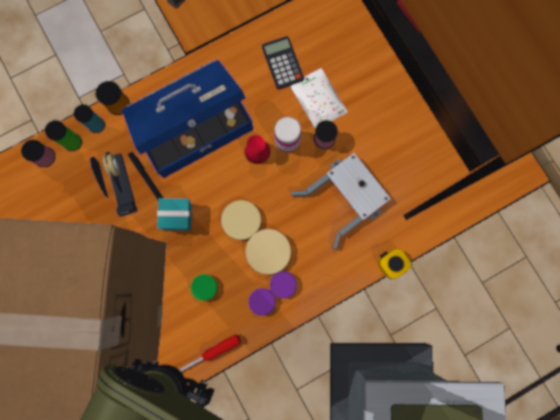

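View pics/side0.png

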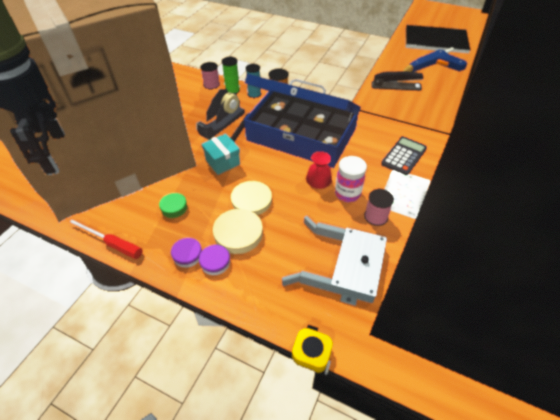

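The top view shows the large roll at about (268,252), the clear roll at (241,219), tin_a at (284,285) and tin_b at (262,301). The green look-alike is at (204,288), the hood knob at (362,184), and the lips end near (295,193) and (337,245). A tall carton stands at the left. The side view agrees.

```bash
cat > m.py <<'E'
from h import *
def circ(n,mask,z,nmin=60):
    out=[]
    cs,_=cv2.findContours(mask.astype(np.uint8),cv2.RETR_EXTERNAL,cv2.CHAIN_APPROX_NONE)
    for c in cs:
        if cv2.contourArea(c)>nmin:
            out.append(c[:,0].astype(float))
    return out
def fit(p):
    A=np.c_[2*p[:,:2],np.ones(len(p))];s=np.linalg.lstsq(A,(p[:,:2]**2).sum(1),rcond=None)[0]
    return s[:2],np.sqrt(s[2]+s[0]**2+s[1]**2)
E
python3 - <<'E'
from m import *
for n in('top','side'):
    im=np.load(n+'i.npy');d=np.load(n+'.npy');P=cloud(n,d)
    hsv=cv2.cvtColor(im,cv2.COLOR_RGB2HSV)
    for uv in ([(268,252),(241,219),(284,285),(262,301),(204,288),(300,280)] if n=='top' else [(238,230),(252,197),(214,259),(187,251),(173,205),(280,240)]):
        print(n,uv,hsv[uv[1],uv[0]],np.round(P[uv[1],uv[0]],3))
    # height segmentation
    z=P[...,2]
    if n=='top':
        for uv in [(362,184),(345,180),(370,200),(310,190),(341,236),(100,240),(150,240),(330,205)]:print(uv,hsv[uv[1],uv[0]],np.round(P[uv[1],uv[0]],3))
    hh,ss,vv=[hsv[...,i].astype(int) for i in range(3)]
    tan=(hh>15)&(hh<32)&(ss>60)&(ss<150)&(vv>150)&(np.abs(P[...,0]-.45)<.25)&(np.abs(P[...,1]-.35)<.2)
    pur=(hh>125)&(hh<150)&(ss>100)&(z<.05)
    for nm,m,zz in(('tan',tan,.022),('pur',pur,.022)):
        m=m.astype(np.uint8)
        dt=cv2.distanceTransform(m,cv2.DIST_L2,5)
        k,l,st,ce=cv2.connectedComponentsWithStats(m)
        for i in range(1,k):
            if st[i,4]>150:
                q=P[l==i];print(n,nm,st[i],ce[i].round(1),q.mean(0).round(4), np.ptp(q,0).round(3))
    big=cv2.resize(im[140:320,180:420] if n=='top' else im[160:320,150:400],None,fx=3,fy=3,interpolation=cv2.INTER_CUBIC)
    save(n+'c.png',big)
E
```

```text
top (268, 252) [ 20  90 196] [0.443 0.385 0.022]
top (241, 219) [ 22  91 191] [0.521 0.45  0.017]
top (284, 285) [140 165 142] [0.368 0.347 0.017]
top (262, 301) [141 167 128] [0.331 0.397 0.024]
top (204, 288) [ 70 225 120] [0.359 0.53  0.027]
top (300, 280) [ 14 208 135] [0.38  0.31  0.006]
(362, 184) [175  34  45] [0.603 0.167 0.04 ]
(345, 180) [113  11 180] [0.613 0.206 0.034]
(370, 200) [113  11 182] [0.567 0.148 0.033]
(310, 190) [100  32 119] [0.59  0.288 0.029]
(341, 236) [ 10 106 103] [0.483 0.214 0.014]
(100, 240) [ 14 121 129] [0.434 0.641 0.402]
(150, 240) [ 14 126  67] [0.456 0.624 0.163]
(330, 205) [ 14 209 179] [0.559 0.239 0.001]
top tan [ 221  200   70   74 2818] [255.9 237.4] [0.477  0.4138 0.0259] [0.207 0.165 1.23 ]
top tan [321 308  16  25 211] [330.9 320.8] [ 0.2413  0.1701 -0.7388] [0.088 0.057 0.026]
top tan [295 320  30  13 163] [312.5 327.3] [ 0.2171  0.2386 -0.7376] [0.044 0.108 0.027]
top pur [ 249  272   47   43 1037] [272.3 292.9] [0.3496 0.3737 0.0215] [0.096 0.105 0.027]
side (238, 230) [ 27  56 251] [0.441 0.376 0.026]
side (252, 197) [ 28  49 252] [0.518 0.445 0.018]
side (214, 259) [142 155 227] [0.366 0.345 0.02 ]
side (187, 251) [142 157 213] [0.329 0.391 0.023]
side (173, 205) [ 65 147 225] [0.358 0.521 0.023]
side (280, 240) [ 17 195 244] [0.508 0.318 0.004]
side tan [212 180  60  74 999] [238.8 223.3] [0.4557 0.3985 0.0175] [0.182 0.182 0.028]
side tan [ 175  327  101   93 4119] [224.6 368. ] [ 0.3325  0.4144 -0.7347] [0.313 0.399 0.732]
side pur [ 172  239   57   33 1188] [200.5 254.6] [0.3479 0.3693 0.0214] [0.099 0.107 0.012]
```

View pics/topc.png

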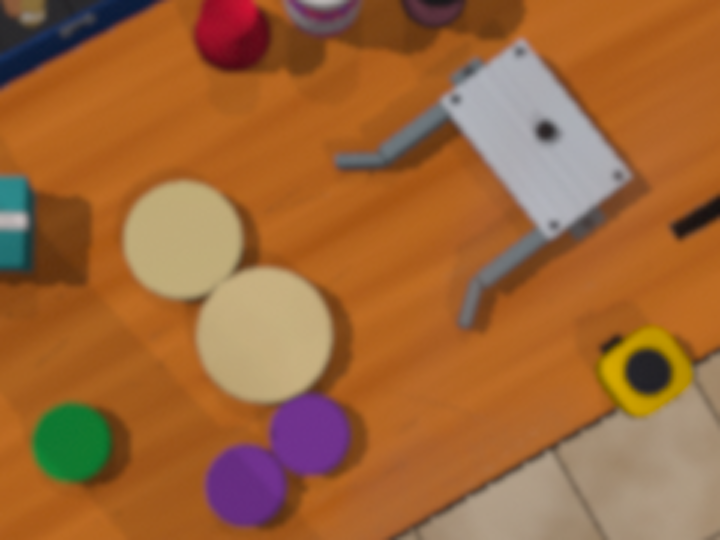

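Run:
```python
from m import *
im=np.load('topi.npy');s=4
cr=cv2.resize(im[140:320,180:420],None,fx=s,fy=s,interpolation=cv2.INTER_CUBIC)
g=cv2.cvtColor(cr,cv2.COLOR_RGB2GRAY)
T={}
for nm,(cx,cy,rr),z in(('mask',(265,335,68),.024),('clear',(183,239,60),.019),('tin_a',(311,434,40),.022),('tin_b',(247,486,40),.022)):
    # radial edge points around the eye estimate on saturation, then circle fit on the plane of the top
    c=np.array([cx,cy])*s/3;R=rr*s/3;lab=cv2.cvtColor(cr,cv2.COLOR_RGB2LAB).astype(float)
    for it in range(3):
        a=np.radians(np.arange(0,360,4));rad=np.arange(R-10,R+10,.5);pts=[]
        for t in a:
            x=(c[0]+rad*np.cos(t)).astype(np.float32);y=(c[1]+rad*np.sin(t)).astype(np.float32)
            l=cv2.remap(lab.astype(np.float32),x[None],y[None],1)[0]
            gr=np.linalg.norm(l[6:]-l[:-6],axis=1);i=gr.argmax()
            if gr[i]>25:pts.append((x[i+3],y[i+3]))
        pts=np.array(pts);w=np.ones(len(pts),bool)
        for _ in range(4):
            c,R=fit(pts[w]);e=abs(np.hypot(*(pts-c).T)-R);w=e<max(1,2*np.median(e))
    P=onplane('top',pts[w]/s+[180-.375,140-.375],z);C,Rw=fit(P);T[nm]=C
    print(nm,C.round(4),'diam',round(2*Rw,4),w.sum(),len(w))
hood=np.array([(523,38),(633,176),(551,241),(441,101)])/3+[180,140]
H=onplane('top',hood,.032)[:,:2];print('hood sides',np.linalg.norm(H-np.roll(H,1,0),axis=1),H.round(3).tolist(),'ctr',H.mean(0))
k=onplane('top',np.array([546,131])/3+[180,140],.042)[0,:2];print('knob',k)
ax=(H[0]+H[1]-H[2]-H[3]);ax/=np.linalg.norm(ax)
l=H[0]-H[1]+H[3]-H[2];l/=np.linalg.norm(l);ax2=np.array([l[1],-l[0]])
# rails' inner lips ends on z=.029/.022
lip=onplane('top',np.array([(384,158),(481,285)])/3+[180,140],.029)[:,:2]
tip=onplane('top',np.array([(335,160),(465,328)])/3+[180,140],.022)[:,:2]
print('axis deg',np.degrees(np.arctan2(ax[1],ax[0])),np.degrees(np.arctan2(ax2[1],ax2[0])),'lips',lip,tip)
print('junction mid',lip.mean(0),'tip mid',tip.mean(0), 'origin from knob',k-.112*ax2,'lip perp',np.degrees(np.arctan2(*( (lip[0]-lip[1])*[-1,1])[[0,1]])))
L=T['clear']-T['tin_a'];p=np.array([L[1],-L[0]])/np.hypot(*L)
print('free dir deg',np.degrees(np.arctan2(p[1],p[0])))
for n in T:
    q=T[n]-T['mask'];print(n,'along',q@p,'lat',q@np.array([-p[1],p[0]]),np.hypot(*q))
```

```text
mask [0.445  0.3858] diam 0.1056 34 40
clear [0.5193 0.4507] diam 0.0925 15 21
tin_a [0.3694 0.3493] diam 0.063 19 25
tin_b [0.33   0.3982] diam 0.0619 34 39
hood sides [0.08302955 0.13884196 0.08293883 0.13917201] [[0.68, 0.183], [0.57, 0.099], [0.519, 0.163], [0.629, 0.248]] ctr [0.59947999 0.17340652]
knob [0.60346695 0.16763137]
axis deg -51.38111867562006 -52.254777002011366 lips [[0.5831001  0.29293398]
 [0.48401213 0.21739792]] [[0.58235233 0.33121614]
 [0.45110353 0.22922083]]
junction mid [0.53355612 0.25516595] tip mid [0.51672793 0.28021849] origin from knob [0.534906   0.25619432] lip perp -52.68124944850106
free dir deg -55.91909441728648
mask along 0.0 lat 0.0 0.0
clear along -0.012131469091412427 lat 0.09781753142446087 0.09856694170101497
tin_a along -0.012131469091412416 lat -0.08308203680101742 0.08396307153339203
tin_b along -0.07473779083612363 lat -0.08832468024640064 0.11570214570047126
```

The measured sizes and spacings match the given ones: diameters come out at 105.6, 92.5, 63 and 62 mm, and the hood at 83 x 139 mm. The freeing direction is -55.9° and the cradle axis is -52.4°, with its origin at about (0.5345, 0.2557). I'll go behind the roll with the fingers part open, so it sits against two fingertips.

Request:
{"fn": "play_rows", "kwargs": {"plan": "90 -0.735 -0.045 0.43 0.394;90 -0.735 -0.045 0.43 0.394;90 -0.735 -0.045 0.43 0.394;90 -0.735 -0.045 0.43 0.394;90 -0.735 -0.045 0.43 0.394;90 -0.735 -0.045 0.43 0.394;90 -0.735 -0.045 0.43 0.394;90 -0.735 -0.045 0.43 0.394;90 -0.735 -0.045 0.43 0.394;90 -0.735 -0.045 0.43 0.394;90 -0.735 -0.045 0.43 0.394"}}

```text
clock: 1.02
ee_pos: [0.4017, 0.4502, 0.1224]
ee_rot: [0.468, 0.884, 0.001, 0.0]
contact_force: [-0.1, 0.1, -0.7]
opening: 0.0551
gripper_force: 0.0
```

```bash
cat > st.py <<'E'
from h import *
from scipy.spatial.transform import Rotation as Ro
p=np.array([.5603,-.8283]);a=np.array([np.cos(np.radians(-52.4)),np.sin(np.radians(-52.4))]);O=np.array([.5345,.2557])
s=r.state();e=np.array(s['ee_pos']);M=Ro.from_quat(s['ee_rot']).as_matrix()
print(s['clock'],e.round(4),'open',s['opening'],'tips',r.tcp_to_tips,'F',np.round(s['contact_force'],2),'xang',np.degrees(np.arctan2(M[1,0],M[0,0])))
d=e[:2]-[.445,.3858];print('rel roll0 along/lat',d@p,d@[-p[1],p[0]]);d=e[:2]-O;print('cradle x,y',d@a,d@[-a[1],a[0]],'Falong',np.array(s['contact_force'])[:2]@a, 'tilt',M[:,2].round(4))
E
python3 - <<'E'
import st
from h import *
im,d=r.get_image('wrist');save('w1.png',im)
c=r.get_calibration('wrist');print(np.round(c['mount'],3).tolist(),c['intrinsics'])
E
```

```text
1.0167 [0.4017 0.4502 0.1224] open 0.05512942058834063 tips 0.019 F [-0.09  0.1  -0.73] xang 124.19937707509298
rel roll0 along/lat -0.0776268970878308 0.00026148160491929314
cradle x,y -0.23514827928989046 0.013502076061663763 Falong -0.13663883194354695 tilt [ 8.0e-04  1.3e-03 -1.0e+00]
[[0.001, -0.962, -0.275, 0.071], [1.0, 0.001, 0.0, 0.001], [-0.0, -0.275, 0.962, -0.123], [0.0, 0.0, 0.0, 1.0]] [[366.05766543   0.         279.0693137 ]
 [  0.         366.05766543 212.33324501]
 [  0.           0.           1.        ]]
```

View pics/w1.png

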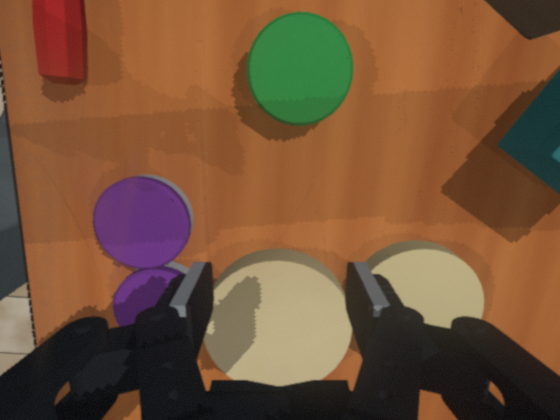

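The wrist view shows both fingers straddling the roll symmetrically, roll centre column about 279. The purple tins are left at (142,222) and (155,300), and the clear roll is right at (420,295). The descent spot behind the roll is clear.

Request:
{"fn": "play_rows", "kwargs": {"plan": "90 0 0 0.1 0;90 0 0 0.2 0;90 0 0 0.27 0;90 0 0 0.3 0;90 0 0 0.325 0;90 0 0 0.325 0;90 0 0 0.325 0"}}

```text
clock: 1.65
ee_pos: [0.403, 0.4499, 0.0246]
ee_rot: [0.468, 0.884, 0.001, 0.0]
contact_force: [0.3, -0.1, 1.2]
opening: 0.0554
gripper_force: 0.0
```

Request:
{"fn": "play_rows", "kwargs": {"plan": "90 -0.01 0 0 0;90 -0.02 0 0 0;90 -0.03 0 0 0;90 -0.04 0 0 0;90 -0.05 0 0 0;90 -0.06 0 0 0;90 -0.07 0 0 0;90 -0.08 0 0 0;90 -0.09 0 0 0;90 -0.1 0 0 0;90 -0.11 0 0 0;90 -0.12 0 0 0"}}

```text
clock: 2.65
ee_pos: [0.4231, 0.4191, 0.0238]
ee_rot: [0.469, 0.883, 0.0, 0.0]
contact_force: [-0.2, 0.7, 0.8]
opening: 0.055
gripper_force: 0.4
```

```bash
cat > loc.py <<'E'
from m import *
def locate(name,tag=None):
    im,d=r.get_image('top')
    if tag: save(tag,cv2.resize(im[140:320,180:420],None,fx=3,fy=3,interpolation=cv2.INTER_CUBIC))
    np.save(name,im);return im
E
python3 - <<'E'
import st
from loc import *
locate('t1.npy','t1.png')
E
```

```text
2.65 [0.4231 0.4191 0.0238] open 0.05502962176509869 tips 0.019 F [-0.22  0.66  0.75] xang 124.10155549241219
rel roll0 along/lat -0.03987023090755071 0.000580518393225832
cradle x,y -0.19744370808813436 0.011499895103841794 Falong -0.6571136970144399 tilt [ 1.e-04  1.e-04 -1.e+00]
```

View pics/t1.png

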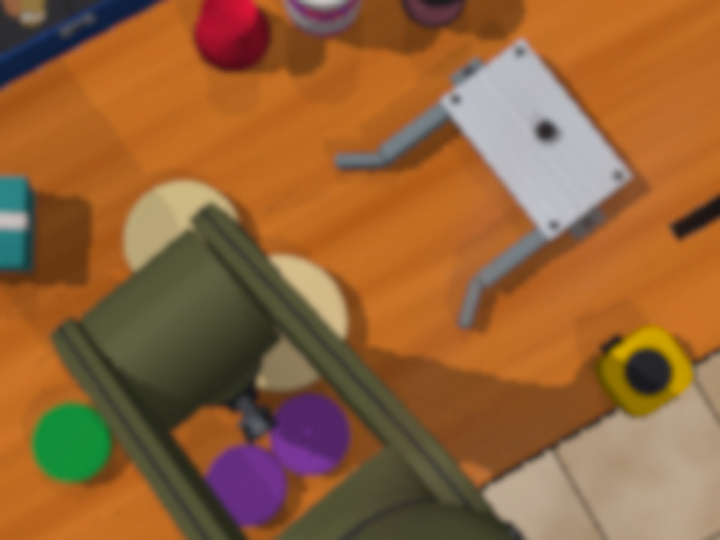

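The roll has moved about 15 mm forward. The clear roll and both tins are still at their old pixels: (183,239), (311,434) and (247,486). Continuing.

Request:
{"fn": "play_rows", "kwargs": {"plan": "90 -0.02 0 0 0;90 -0.04 -0.001 0 -0.003;90 -0.06 -0.003 0 -0.006;90 -0.08 -0.005 0 -0.01;90 -0.1 -0.007 0 -0.014;90 -0.12 -0.009 0 -0.018;90 -0.14 -0.011 0 -0.022;90 -0.16 -0.013 0 -0.026;90 -0.18 -0.015 0 -0.03;90 -0.2 -0.016 0 -0.034;90 -0.22 -0.017 0 -0.037;90 -0.24 -0.018 0 -0.039"}}

```text
clock: 3.7
ee_pos: [0.4591, 0.3561, 0.0238]
ee_rot: [0.441, 0.897, -0.0, 0.0]
contact_force: [-0.8, 0.5, 0.1]
opening: 0.0553
gripper_force: 0.3
```

Run:
```python
import st
from loc import *
locate('t2.npy','t2.png')
```

```text
3.7 [0.4591 0.3561 0.0238] open 0.05526900911340258 tips 0.019 F [-0.77  0.49  0.12] xang 127.6321831120199
rel roll0 along/lat 0.032511227730537454 -0.004911087793085865
cradle x,y -0.12553723593144842 0.0015699864939685202 Falong -0.8553764803272985 tilt [ 0. -0. -1.]
```

View pics/t2.png

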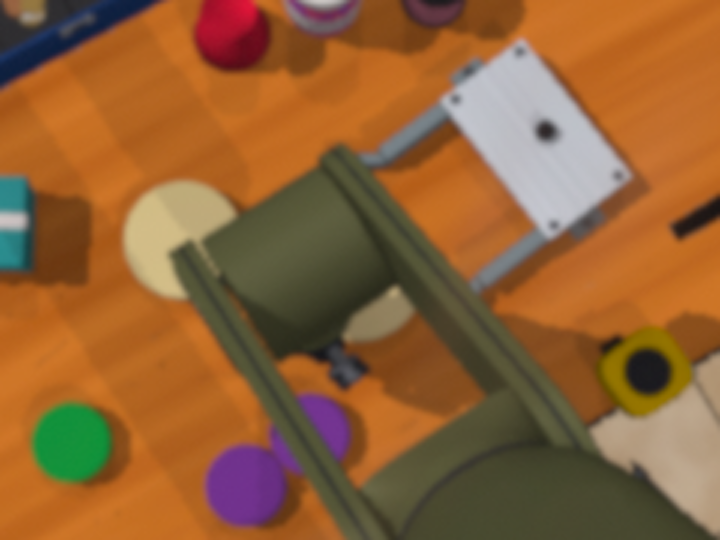

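The roll is following between the fingers, now just before the mouth, and the neighbours are untouched. Now into the mouth.

Request:
{"fn": "play_rows", "kwargs": {"plan": "90 -0.018 -0.001 0 0;90 -0.036 -0.002 0 0;90 -0.054 -0.003 0 0;90 -0.072 -0.004 0 0;90 -0.09 -0.005 0 0;90 -0.108 -0.005 0 0;90 -0.126 -0.005 0 0;90 -0.144 -0.005 0 0;90 -0.162 -0.005 0 0;90 -0.18 -0.005 0 0;90 -0.198 -0.005 0 0;90 -0.216 -0.005 0 0"}}

```text
clock: 4.75
ee_pos: [0.4975, 0.304, 0.0238]
ee_rot: [0.441, 0.897, -0.0, -0.0]
contact_force: [-0.2, 0.4, -0.2]
opening: 0.0555
gripper_force: 0.3
```

Run:
```python
import st
from loc import *
im,d=r.get_image('wrist');save('w2.png',im)
```

```text
4.75 [0.4975 0.304  0.0238] open 0.055506806904295734 tips 0.019 F [-0.16  0.43 -0.21] xang 127.60684805702766
rel roll0 along/lat 0.09719553489873255 -0.002358530508759132
cradle x,y -0.06081888472140862 0.0001420493751104787 Falong -0.43550829263041074 tilt [-0. -0. -1.]
```

View pics/w2.png

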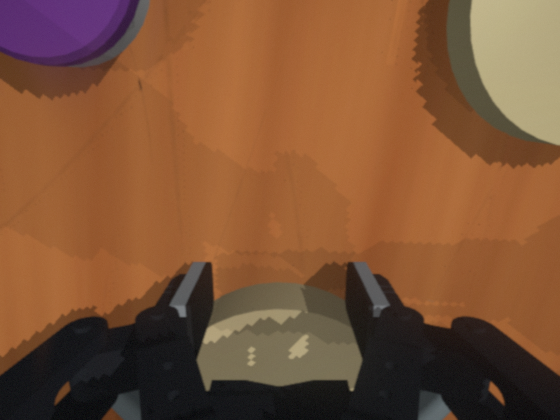

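The wrist view shows the roll still cupped between the fingers (centre column about 279), straight ahead. Approaching the shoe range now.

Request:
{"fn": "play_rows", "kwargs": {"plan": "90 -0.009 0 0 0;90 -0.018 0 0 0;90 -0.027 0 0 0;90 -0.036 0 0 0;90 -0.045 0 0 0;90 -0.054 0 0 0;90 -0.06 0 0 0;90 -0.065 0 0 0;90 -0.07 0 0 0;90 -0.075 0 0 0;90 -0.08 0 0 0;90 -0.083 0 0 0"}}

```text
clock: 5.8
ee_pos: [0.5125, 0.2845, 0.0238]
ee_rot: [0.441, 0.897, -0.0, 0.0]
contact_force: [-0.9, 0.9, 0.5]
opening: 0.0551
gripper_force: 0.3
```

```bash
python3 st.py
```

```text
5.8 [0.5125 0.2845 0.0238] open 0.05512221476298742 tips 0.019 F [-0.94  0.89  0.54] xang 127.60455364662818
rel roll0 along/lat 0.12167509251588123 -0.0008434504830755156
cradle x,y -0.036292695936530284 0.000149681989893844 Falong -1.2775342773714495 tilt [ 0. -0. -1.]
```

Request:
{"fn": "play_rows", "kwargs": {"plan": "90 -0.003 0 0 0;90 -0.006 0 0 0;90 -0.009 0 0 0;90 -0.012 0 0 0;90 -0.015 0 0 0;90 -0.015 0 0 0"}}

```text
clock: 6.3
ee_pos: [0.5152, 0.281, 0.0238]
ee_rot: [0.441, 0.897, -0.0, 0.0]
contact_force: [-1.2, 0.5, -0.2]
opening: 0.0555
gripper_force: 0.1
```

Request:
{"fn": "play_rows", "kwargs": {"plan": "90 -0.003 0 0 0;90 -0.006 0 0 0;90 -0.009 0 0 0;90 -0.012 0 0 0;90 -0.015 0 0 0;90 -0.015 0 0 0"}}

```text
clock: 6.8
ee_pos: [0.5175, 0.2779, 0.0238]
ee_rot: [0.442, 0.897, 0.0, -0.0]
contact_force: [-1.8, 3.9, 1.9]
opening: 0.0551
gripper_force: 1.7
```

Contact: the force along the axis is about 4.2 N. Creep on.

Request:
{"fn": "play_rows", "kwargs": {"plan": "90 -0.002 0 0 0;90 -0.004 0 0 0;90 -0.006 0 0 0;90 -0.006 0 0 0;90 -0.006 0 0 0"}}

```text
clock: 7.22
ee_pos: [0.5186, 0.2765, 0.0238]
ee_rot: [0.442, 0.897, 0.0, -0.0]
contact_force: [-2.7, 4.2, 0.9]
opening: 0.055
gripper_force: 2.1
```

```bash
python3 st.py
```

```text
7.2167 [0.5186 0.2765 0.0238] open 0.05500254007332525 tips 0.019 F [-2.72  4.21  0.92] xang 127.60005529872053
rel roll0 along/lat 0.13179628433124263 -0.00030379039162997825
cradle x,y -0.026157556529926025 6.624539909936853e-05 Falong -4.991948585747077 tilt [-6.e-04  4.e-04 -1.e+00]
```

Request:
{"fn": "play_rows", "kwargs": {"plan": "90 -0.002 0 0 0;90 -0.004 0 0 0;90 -0.006 0 0 0;90 -0.006 0 0 0;90 -0.006 0 0 0"}}

```text
clock: 7.63
ee_pos: [0.5195, 0.2752, 0.0238]
ee_rot: [0.442, 0.897, 0.0, -0.001]
contact_force: [-3.2, 5.5, 0.9]
opening: 0.0553
gripper_force: 2.4
```

```bash
python3 st.py
```

```text
7.6333 [0.5195 0.2752 0.0238] open 0.05530011200338204 tips 0.019 F [-3.19  5.5   0.92] xang 127.59806454245674
rel roll0 along/lat 0.1333593684585074 -0.0002739009162205073
cradle x,y -0.02459560378086476 7.352606345687634e-09 Falong -6.300858183681408 tilt [-9.e-04  6.e-04 -1.e+00]
```

Request:
{"fn": "play_rows", "kwargs": {"plan": "90 0 0 0 0;90 0 0 0 0;90 0 0 0 0"}}

```text
clock: 7.88
ee_pos: [0.5195, 0.2752, 0.0238]
ee_rot: [0.441, 0.897, 0.0, -0.001]
contact_force: [-4.1, 5.1, 0.7]
opening: 0.0555
gripper_force: 2.4
```

Request:
{"fn": "play_rows", "kwargs": {"plan": "90 0 0 0 0;90 0 0 0 0"}}

```text
clock: 8.05
ee_pos: [0.5195, 0.2752, 0.0238]
ee_rot: [0.441, 0.897, 0.0, -0.001]
contact_force: [-3.0, 4.2, 1.3]
opening: 0.0552
gripper_force: 2.4
```

Request:
{"fn": "play_rows", "kwargs": {"plan": "90 0 0 0 0;90 0 0 0 0"}}

```text
clock: 8.22
ee_pos: [0.5195, 0.2752, 0.0238]
ee_rot: [0.442, 0.897, 0.0, -0.001]
contact_force: [-3.4, 4.7, 1.1]
opening: 0.0552
gripper_force: 2.4
```

Request:
{"fn": "play_rows", "kwargs": {"plan": "90 -0.0015 0 0 0;90 -0.003 0 0 0;90 -0.003 0 0 0;90 -0.003 0 0 0;90 -0.003 0 0 0"}}

```text
clock: 8.63
ee_pos: [0.5199, 0.2746, 0.0238]
ee_rot: [0.442, 0.897, 0.0, -0.001]
contact_force: [-3.6, 5.9, 1.9]
opening: 0.0551
gripper_force: 2.6
```

Request:
{"fn": "play_rows", "kwargs": {"plan": "90 0 0 0 0;90 0 0 0 0;90 0 0 0 0"}}

```text
clock: 8.88
ee_pos: [0.5199, 0.2746, 0.0238]
ee_rot: [0.442, 0.897, 0.0, -0.001]
contact_force: [-2.7, 5.3, 1.2]
opening: 0.0552
gripper_force: 2.6
```

Request:
{"fn": "play_rows", "kwargs": {"plan": "90 0 0 0 0;90 0 0 0 0;90 0 0 0 0"}}

```text
clock: 9.13
ee_pos: [0.5199, 0.2746, 0.0238]
ee_rot: [0.442, 0.897, 0.0, -0.001]
contact_force: [-3.6, 5.2, 0.4]
opening: 0.0553
gripper_force: 2.6
```

Held at about 6.3 N on the mean, including roughly 0.5 N of sliding friction. Now backing off slowly, then up.

Request:
{"fn": "play_rows", "kwargs": {"plan": "90 0.006 0 0 0;90 0.012 0 0 0;90 0.018 0 0 0;90 0.024 0 0 0;90 0.032 0 0 0;90 0.045 0 0 0;90 0.065 0 0 0;90 0.09 0 0 0;90 0.12 0 0 0;90 0.15 0 0 0;90 0.17 0 0 0;90 0.17 0 0 0"}}

```text
clock: 10.13
ee_pos: [0.4882, 0.3156, 0.0238]
ee_rot: [0.441, 0.898, -0.0, -0.0]
contact_force: [-0.2, -0.1, -0.8]
opening: 0.0556
gripper_force: 0.0
```

Request:
{"fn": "play_rows", "kwargs": {"plan": "90 0 0 -0.08 0;90 0 0 -0.18 0;90 0 0 -0.3 0;90 0.05 0 -0.4 0;90 0.15 0 -0.5 0;90 0.25 0 -0.6 0;90 0.35 0 -0.6 0;90 0.45 0 -0.6 0;90 0.55 0 -0.6 0;90 0.6 0 -0.6 0;90 0.6 0 -0.6 0;90 0.6 0 -0.6 0"}}

```text
clock: 11.13
ee_pos: [0.379, 0.4574, 0.2037]
ee_rot: [0.44, 0.898, -0.0, 0.0]
contact_force: [0.4, -0.2, 0.0]
opening: 0.0553
gripper_force: 0.0
```

Run:
```python
import st
from loc import *
locate('t3.npy','t3.png')
```

```text
11.1333 [0.379  0.4574 0.2037] open 0.055306049661173126 tips 0.019 F [ 0.36 -0.16  0.01] xang 127.74303569265638
rel roll0 along/lat -0.09625860645998288 -0.014549925098552081
cradle x,y -0.25465494841483993 -0.00013605441854714056 Falong 0.3459710771267514 tilt [ 4.e-04 -6.e-04 -1.e+00]
```

View pics/t3.png

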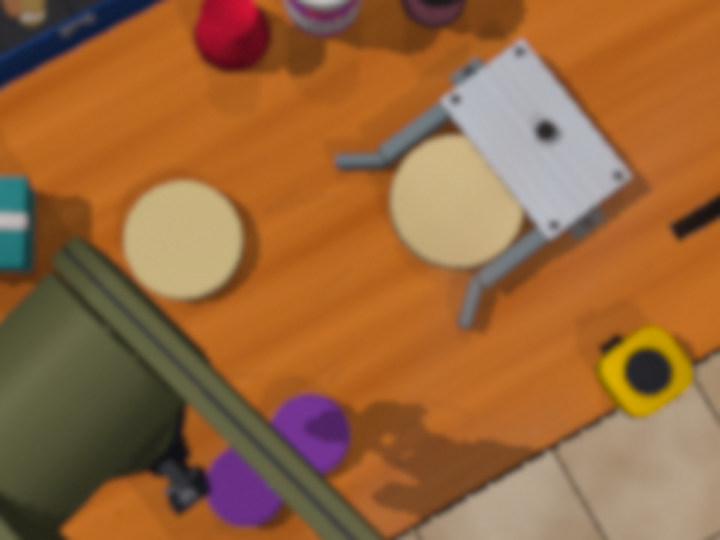

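The roll lies flat in the channel, its front under the hood, centre at crop (458,202). The clear roll and tins are at their original pixels. A last numeric check before handing in.

Run:
```python
from m import *
import st
c=onplane('top',np.array([[458,202]])/3+[180,140],.024)[0,:2]-st.O
print(c@st.a,c@[-st.a[1],st.a[0]])
```

```text
11.1833 [0.3796 0.4567 0.2037] open 0.055366856680136495 tips 0.019 F [0.12 0.13 0.5 ] xang 127.66989872265681
rel roll0 along/lat -0.0953978864193809 -0.01444780231862926
cradle x,y -0.2537895862665798 -8.702742071127771e-05 Falong -0.03165632953520621 tilt [ 3.e-04 -9.e-04 -1.e+00]
0.02599253194833139 -0.0009124357003194631
```

```bash
python3 -c "
from workcell import r
print(r.close_job())"
```

```text
the job is handed in; nothing more can be done
None
```

I slid the large roll clear of its neighbours and into the cradle, pressed it against the brake shoe at about 6 N, and left it lying flat there; the clear roll and tins did not visibly move, and the job was handed in at about 11 s on the robot's clock.

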